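# Refit the scraper comb of a bench lump breaker

## Robot

A 7-joint arm with a two-finger parallel gripper is mounted at the origin on the work surface. World frame = base frame: x ahead of the robot, y to its left, z up, the work surface at z = 0. Lengths are in m, angles in rad, forces in N, time in s.
With the tool pointing down it reaches from about 0.35 to 0.9 m from the base axis. Payload 8.1 kg.
Tool frame: the origin (TCP) lies midway between the tips of the shut fingers; the grasp point (between the pads) lies 19 mm behind it; z points along the fingers, y is the direction in which the jaws open and shut (so a half turn about z gives the same grasp; the last joint's range is limited). The gripper opens to 92 mm and grips with 3 to 60 N. Pads are 19 mm wide; open, the fingers measure 130 mm over their backs; the gripper's body (75 mm by 190 mm) begins 47 mm behind the grasp point.
Start: joints at [1.238, 0.434, 0.025, 1.573, -0.012, 1.134, -0.075], TCP at [0.142, -0.609, 0.227] pointing down, gripper open.
Joint ranges: [-2.62, 2.62], [-0.44, 2.09], [-1.27, 1.32], [0.08, 2.57], [-1.32, 4.46], [0.12, 2], [-2.74, 2.74]. Speed limits (rad/s): [2.22, 2.22, 3.01, 3.01, 3.14, 3.14, 3.14].

## Interface

Orientations are given as a rotation vector (axis times angle).
In Python, from bench import env gives the robot as it stands. The module is installed in compiled form; this text tells all that it offers.
- The arm moves only by the tool servo_tool, never from a script. Its argument "deltas" is a list that holds one entry, the list of rows, each a list of 5 numbers: the opening, from 0 (shut) to 1 (fully open), then the shift along the tool's x, y, z in cm, then the turn about the tool's z in rad. A call has 1 to 12 rows; each row shifts and turns the commanded pose from where the row before left it, along the tool's axes as they then stand; what a row does not reach is not made up. A row lasts 1/12 s, in which the tool goes at most 41.7 mm and 7.16 degrees, less where a joint would pass 70% of its speed; a pose out of reach is approached as far as the arm can. A call with a gripper value outside its range is refused whole. The fingers move at their own pace and stop on an object; "force" is the grip in N (left out, the last holds). Time passes only in rows, so rows that do not move let the fingers close. It gives the time, the measured TCP pose, the force and the opening at its end, in the units of the state.
- env.read_state(): the state, without advancing time (a new reading comes with each control period).
- env.capture(name): name is "scene" or "top" or "wrist"; returns a dict with "frame" (420x560x3 uint8, red, green, blue), "intrinsics" (3x3 intrinsics, pixels), "rvec" (rotation vector, rad) and "tvec" (3), from world to camera coordinates, as OpenCV has them; the wrist camera has in their place "mount" (4x4, takes a point from camera to tool coordinates, whose origin is the TCP and whose axes are the flange's). Camera axes: x right, y down, z forward; pixel columns grow to the right and rows downward; lengths in m; the calibration is good to about 2 mm. The wrist camera is an equidistant fisheye: a pixel r from the principal point sees the ray r / f radians off the axis. A picture is of the moment at which its call begins: read the wrist's pose just before it. There is no depth.
- env.finish_job(): hands the job in, once; it reports no verdict.
The state is a dict: "time": time; "q": joint angles; "dq": joint speeds; "tau": joint torques, N m; "ee_pos": TCP position; "tool_rot": TCP orientation; "force": force on the tool from outside, world axes, zero at the start; "wrist_torque": the same for the moment, N m; "grip_width": finger opening in m.
Only numpy, scipy, OpenCV 4.12 (cv2) and the standard library are available. Lean on these libraries where they do the work, as an engineer would, in place of code of your own. Each camera call takes 0.05 s, during which the arm holds its last target.

## Task

The lump breaker is being put back together after cleaning. Slide its scraper comb, which lies flat on the feed deck, fully home so that every tooth lies between two rotor discs and the comb rests against the stops; the rotor floats sideways, so feel for the gaps and do not force it. Then swing the keeper arm fully shut behind the comb, and leave everything else where it is.

Things in the scene. Friction and masses are not known exactly. Their poses are not given: they have to be found in the camera images.
- breaker: Bench lump breaker, steel, hopper off, bolted down. Origin on the bench under the middle of its level shaft; x points away from the feed side (the comb slides in along +x), y along the shaft, z up. Flat feed deck, top at z = 96 mm, x = -260 to -70, y = +-145. Motor at y = -76 to -285, x = +-60, 170 mm high
- shaft_mid (a point): Fixed point of the breaker (its axes): middle of the shaft, 100 mm above the bench. Rotor: five toothed discs 10 mm thick, pitch 26 mm along y (16 mm gaps), outer radius 58 mm, sleeve radius 16 mm. It floats stiffly (about 12 N) along y: the middle disc may stand anywhere within +-11 mm of this point. Where is not reported: look or feel
- comb_home (a point): Fixed point of the breaker (its axes) on the deck's top, 95 mm before the shaft: the middle of the comb's underside comes here when fully home, but up to 12.5 mm to either side as the rotor stands. The stops are the edges, 25 mm beyond in +x, of the chamber's side plates (inner faces y = +-70, 10 mm thick, 170 mm high); the comb's plate meets them
- comb_mid (a point): Middle of the scraper comb's plate, 4 mm above its underside; x along its teeth, y across, z up. Aluminium, 0.25 to 0.45 kg, loose on the deck; sliding it takes 2 to 6 N. Plate 50 (x) by 172 (y) by 8 mm. Starts teeth towards the rotor, clear of it, up to 10 mm off centre and 0.15 rad askew
- comb_tips (a point): On the comb (same axes), level with comb_mid, 75 mm ahead of it (+x): the line of the tooth tips. Four teeth 50 mm long, 13 mm wide, 8 mm thick, centred at y = +-13 and +-39 mm, so 1.5 mm to spare on each side of a tooth between the discs
- comb_rear (a point): On the comb (same axes): middle of the rear face of its upstand, 25 mm behind comb_mid and 20 mm above the comb's underside. The upstand is 8 mm thick, 136 mm wide (y) and rises 40 mm above the underside; from its ends two cheeks 6 mm thick (y = +-62 to +-68) are folded back 26 mm, 22 mm high, so the comb can be pushed from behind and sideways
- keeper (a joint): Angle of the keeper arm about its upright pivot: 0 = out of the way (arm points backwards and 0.6 rad outwards), 0.6 = straight along the breaker's -x, 2.17 = fully shut, along the breaker's -y, 2 mm behind the upstand of the seated comb. Starts at 0 to 0.5, stays where it is left (friction 0.06 N m), cannot shut unless the comb is home
- keeper_pivot (a point): Pivot of the keeper arm at its mid height, on a post at the breaker's x = -128, y = 112, z = 127 mm (the left of the deck seen from the feed side)
- keeper_tip (a point): Point on the keeper arm 90 mm from its pivot, at mid height. The dark steel arm is 100 mm long, 12 mm wide and 12 mm high (z = 121 to 133 mm over the bench), and passes 3 mm above the comb's cheeks
- hopper: bystander: the breaker's steel hopper, 175 mm square flange, 108 mm high, standing on its flange beside the breaker; origin under its middle
- jar: bystander: amber jar, 72 mm wide, 105 mm high, beside the breaker; origin under its middle
- bottle: bystander: white bottle, 66 mm wide, 140 mm high; origin under its middle
- spanner: bystander: spanner, 170 mm long, lying on the bench
- brush: bystander: cleaning brush lying on the bench
- handnut: bystander: black hand nut, 28 mm wide, 26 mm high, standing on the right-hand side of the feed deck; origin under its middle
- beaker: bystander: glass beaker, 84 mm wide, 110 mm high; origin under its middle
There are look-alikes about, which are no part of the job. There is more than one size of the part that bears comb_mid; the job needs the middle-sized.

How it is judged:
At the end, for the whole second after the job is handed in: The comb lies flat on the deck, within 4 mm of its stops, square to the breaker within 0.06 rad and within 13 mm of central (each tooth between two discs), and the keeper arm is shut behind it (over 2.05 of 2.17 rad) (x of comb_mid in the frame of comb_home above -0.004 m and y of comb_mid in the frame of comb_home between -0.013 and 0.013 m and z of comb_mid in the frame of comb_home below 0.008 m and angle between the x axis of comb_mid and the x axis of comb_home, either way round below 0.06 rad and value of joint keeper above 2.05 rad); the robot touches nothing.
It fails at once if the comb is forced against the breaker or its discs with more than 45 N (contact force between comb and breaker above 45 N).
It fails at once if a bystander is moved more than 30 mm (distance of any of hopper, jar, bottle, spanner, brush, handnut, beaker from where it was at the start of the episode above 0.03 m).
It also fails if it takes over 72 s, if anything falls off the work surface, if the arm or the gripper's body presses on something with over 40 N, if the wrist force passes 120 N, or if a joint passes its speed limit or range.

## Working session

There is one attempt and no reset: what is moved stays moved. The work goes in short steps, Python scripts to look and compute and a tool call to move; the robot and the scene stay as the last step left them, time stands still between calls to the robot, and variables do not carry over. Pictures are saved under pics/ and viewed, and the job is handed in when it is done.

Besides the shell and the picture viewer there is one more tool, called by a JSON object that holds its "name" and its "arguments". servo_tool: Moves the arm, as the interface text tells. Its arguments: {"type":"object","properties":{"deltas":{"type":"array","items":{"type":"array","items":{"type":"array","items":{"type":"number"}}}},"force":{"type":"number"}},"required":["deltas"]}

```bash
mkdir -p pics; cat > h.py <<'E'
import numpy as np, cv2
from bench import env
def cap(n,f=None):
    c=env.capture(n)
    if f: cv2.imwrite('pics/'+f,cv2.cvtColor(c['frame'],cv2.COLOR_RGB2BGR))
    return c
def ray(c,uv):
    R=cv2.Rodrigues(np.array(c['rvec'],float))[0];t=np.array(c['tvec'],float).ravel()
    K=np.array(c['intrinsics']);d=R.T@np.linalg.inv(K)@np.array([uv[0],uv[1],1.]);return -R.T@t,d
def onz(c,uv,z):
    o,d=ray(c,uv);return o+d*(z-o[2])/d[2]
def proj(c,P):
    return cv2.projectPoints(np.array(P,float).reshape(-1,1,3),np.array(c['rvec'],float),np.array(c['tvec'],float),np.array(c['intrinsics'],float),None)[0].reshape(-1,2)
E
python3 - <<'E'
from h import *
print(env.read_state())
for n in('scene','top'):
    c=cap(n,n+'0.png');print(n,c['intrinsics'],ray(c,(280,210)))
cap('wrist','wrist0.png')
E
```

```text
{'time': 0.0, 'q': array([ 1.23841964,  0.43522495,  0.02497388,  1.57413721, -0.01161941,
        1.13395303, -0.07513995]), 'dq': array([-0.00050189,  0.00069469, -0.00079814, -0.00056108,  0.00087905,
        0.0012473 , -0.00067809]), 'tau': array([-1.08259886e-03, -6.67853093e+01,  9.84764323e-01, -3.14458537e+01,
       -6.05832366e-02,  4.28650354e-02,  1.23909808e-04]), 'ee_pos': array([ 0.14218102, -0.60807999,  0.22592822]), 'tool_rot': array([-3.11936616e+00, -3.59775530e-01,  4.79963106e-04]), 'force': array([-0.22416021,  0.42752438,  0.12991797]), 'wrist_torque': array([0.03314872, 0.03338714, 0.03769232]), 'grip_width': 0.09185933420335578}
scene [[424.25001387   0.         285.0813545 ]
 [  0.         424.25001387 214.82608151]
 [  0.           0.           1.        ]] (array([1.10057477, 0.12718337, 0.87477992]), array([-0.63999983, -0.20475195, -0.74077643]))
top [[392.12961005   0.         286.52560707]
 [  0.         392.12961005 214.05134621]
 [  0.           0.           1.        ]] (array([ 0.41168554, -0.06900462,  1.13318743]), array([ 0.05122143,  0.03478467, -0.99827355]))
```

View pics/scene0.png

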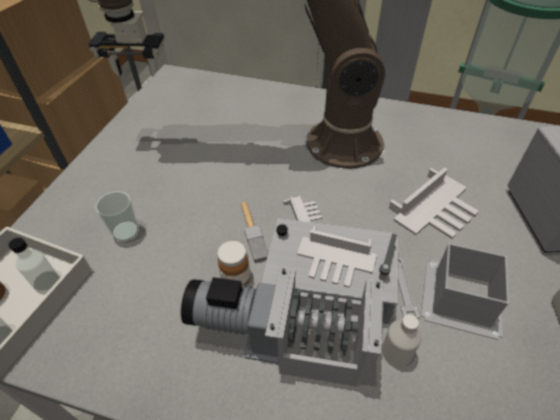

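View pics/top0.png

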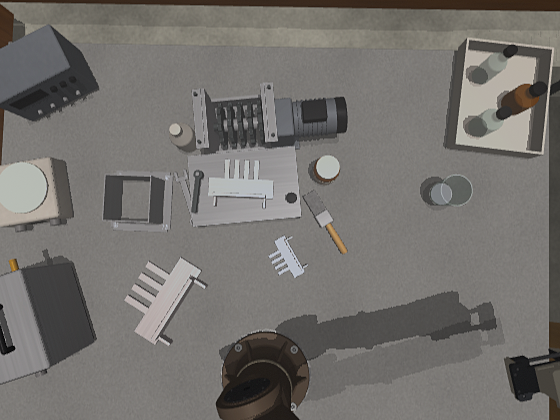

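View pics/wrist0.png

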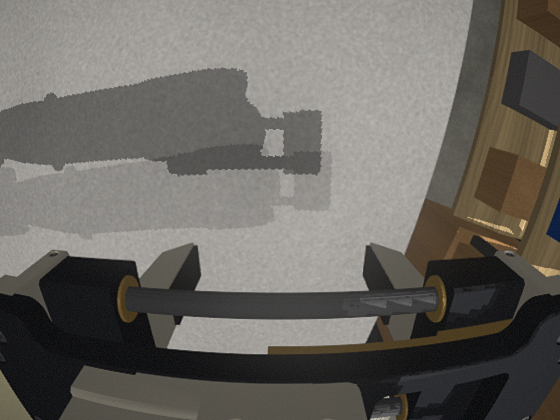

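Three combs appear in the top view: a large one at (165,300) on the bench, a small one at (287,257) on the bench, and a middle-sized one at (241,185) on the feed deck. The deck one fits by size and place. I'll confirm it in an enlarged crop.

```bash
python3 - <<'E'
from h import *
im=cv2.imread('pics/top0.png');cv2.imwrite('pics/topc.png',cv2.resize(im[75:235,160:360],None,fx=4,fy=4,interpolation=cv2.INTER_CUBIC)[:600])
im=cv2.imread('pics/scene0.png');cv2.imwrite('pics/scenec.png',cv2.resize(im[210:390,240:430],None,fx=3.3,fy=3.3,interpolation=cv2.INTER_CUBIC))
E
```

```text
(no output)
```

View pics/topc.png

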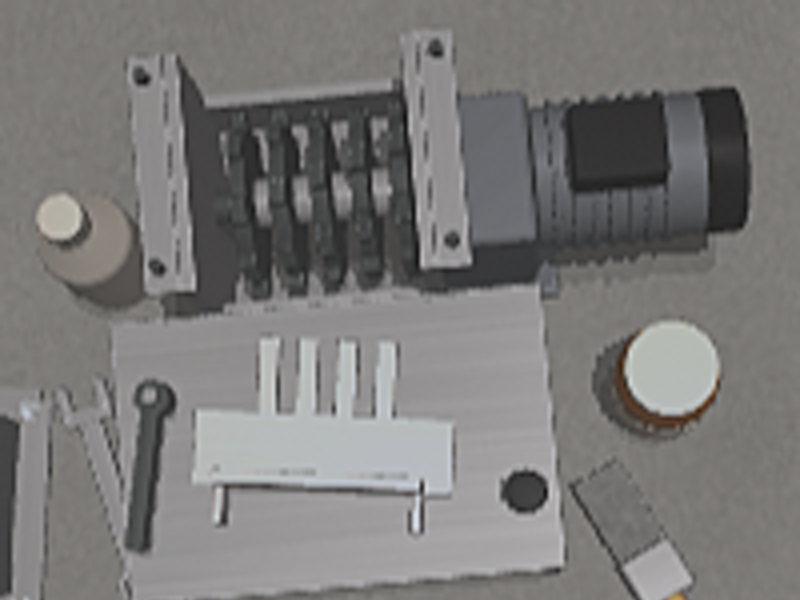

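View pics/scenec.png

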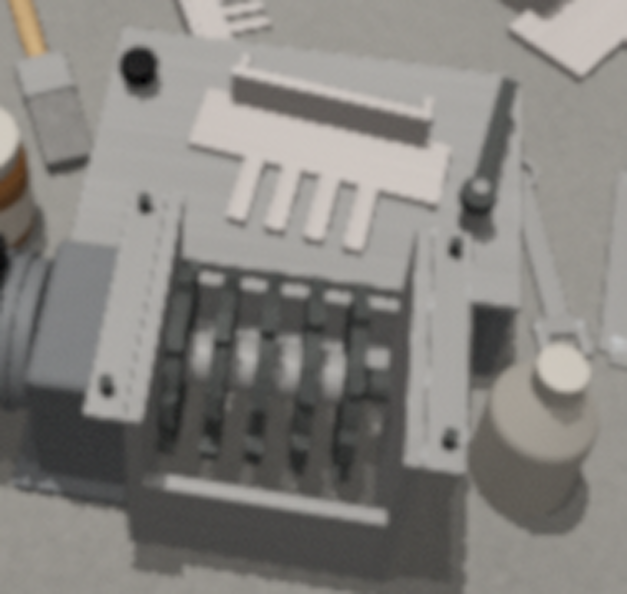

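```bash
python3 - <<'E'
from h import *
im=cv2.imread('pics/top0.png')
cv2.imwrite('pics/a.png',cv2.resize(im[140:235,180:310],None,fx=6,fy=6,interpolation=cv2.INTER_CUBIC))
c=cap('top')
P=lambda u,v:(160+(u+.5)/4-.5,75+(v+.5)/4-.5)
for n,u,z in [('teethtip1',(268,340),.104),('tip2',(308,340),.104),('tip3',(347,342),.104),('tip4',(387,343),.104),
 ('plate FL',(195,411),.104),('FR',(453,423),.104),('nut',(524,490),.122),
 ('sideL near-out',(150,292),.17),('L near-in',(195,290),.17),('R near-in',(421,266),.17),('R near-out',(469,262),.17),
 ('L far-out',(127,58),.17),('R far-out',(450,32),.17),
 ('deckTL',(112,322),.096),('deckBR',(563,570),.096),('pivot',(155,398),.135),('ktip',(138,548),.133),
 ]: print(n,onz(c,P(*u),z).round(4))
E
```

```text
teethtip1 [0.5944 0.112  0.104 ]
tip2 [0.595  0.0854 0.104 ]
tip3 [0.5943 0.0595 0.104 ]
tip4 [0.5943 0.033  0.104 ]
plate FL [0.546  0.1588 0.104 ]
FR [ 0.5422 -0.0122  0.104 ]
nut [ 0.4976 -0.0603  0.122 ]
sideL near-out [0.6109 0.1749 0.17  ]
L near-in [0.6129 0.1469 0.17  ]
R near-in [0.6311 0.0068 0.17  ]
R near-out [ 0.6343 -0.0229  0.17  ]
L far-out [0.7581 0.1947 0.17  ]
R far-out [ 0.7787 -0.007   0.17  ]
deckTL [0.6054 0.2184 0.096 ]
deckBR [ 0.4474 -0.0873  0.096 ]
pivot [0.5497 0.178  0.135 ]
ktip [0.4531 0.1859 0.133 ]
```

View pics/a.png

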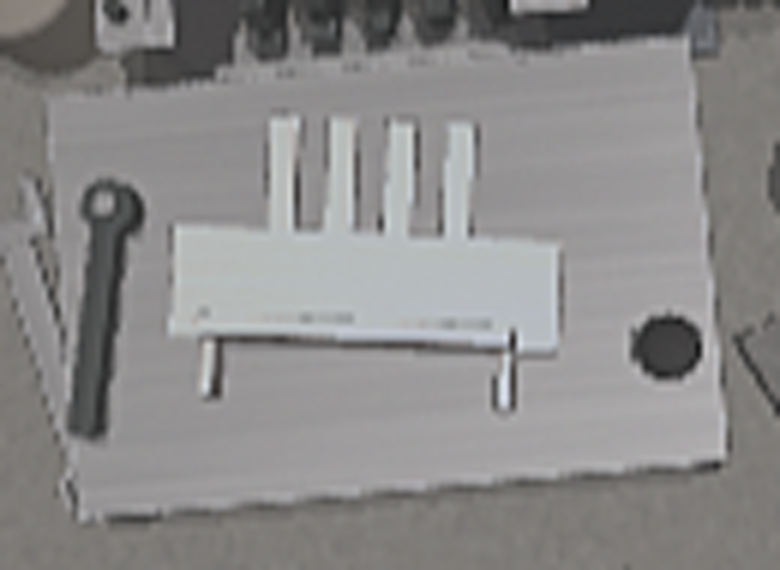

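```bash
cat > fit.py <<'E'
from h import *
from scipy.spatial.transform import Rotation
T=cap('top');S=cap('scene')
A=lambda u,v:onz_(T,(180+(u+.5)/6-.5,140+(v+.5)/6-.5))
def rigid(model,w):
    m=np.array(model,float);w=np.array(w,float)
    mc,wc=m.mean(0),w.mean(0);H=(m-mc)[:,:2].T@(w-wc)[:,:2]
    a=np.arctan2(H[0,1]-H[1,0],H[0,0]+H[1,1]);R=np.array([[np.cos(a),-np.sin(a)],[np.sin(a),np.cos(a)]])
    t=wc[:2]-R@mc[:2];print('ang',a.round(4),'org',t.round(4),'res mm',((w[:,:2]-(m[:,:2]@R.T+t))*1000).round(1).tolist());return a,t
a6=lambda u,v,z:onz(T,(180+(u+.5)/6-.5,140+(v+.5)/6-.5),z)
s3=lambda u,v,z:onz(S,(240+(u+.5)/3.3-.5,210+(v+.5)/3.3-.5),z)
p4=lambda u,v,z:onz(T,(160+(u+.5)/4-.5,75+(v+.5)/4-.5),z)
d=[(-.07,.145),(-.07,-.145),(-.26,-.145),(-.26,.145)]
print('deck top');rigid(d,[a6(48,95,.096),a6(690,38,.096),a6(727,463,.096),a6(80,518,.096)])
print('deck scene');rigid([d[2],d[3],d[0]],[s3(123,28,.096),s3(518,75,.096),s3(520,303,.096)])
print('side top');rigid([(-.07,.08),(-.07,-.08)],[(p4(150,292,.17)+p4(195,290,.17))/2,(p4(421,266,.17)+p4(469,262,.17))/2])
t=[(.075,.039),(.075,.013),(.075,-.013),(.075,-.039)]
print('comb top');rigid(t+[(.025,.086),(.025,-.086),(-.025,-.086)],[a6(*q,.104) for q in [(285,118),(343,119),(402,121),(460,122),(173,225),(560,242),(557,352)]])
print('comb scene');rigid(t+[(.025,.086),(.025,-.086),(-.025,-.086)],[s3(*q,.104) for q in [(356,249),(316,238),(276,228),(238,219),(440,203),(190,145),(208,92)]])
print([s3(*q,.133).round(4) for q in [(477,193),(510,82)]])
E
python3 fit.py
```

```text
deck top
ang 0.1121 org [0.6906 0.0835] res mm [[-0.2, -1.3], [-0.3, 1.3], [-0.0, 1.4], [0.5, -1.4]]
deck scene
ang 0.1261 org [0.6944 0.0867] res mm [[0.8, 2.4], [1.0, -0.5], [-1.7, -1.9]]
side top
ang 0.1226 org [0.6918 0.085 ] res mm [[-0.6, 5.1], [0.6, -5.1]]
comb top
ang -0.0143 org [0.5205 0.0733] res mm [[-0.6, -0.4], [-0.0, -0.1], [0.1, -0.2], [0.6, 0.1], [0.1, -0.2], [-0.8, 0.8], [0.7, 0.0]]
comb scene
ang 0.0031 org [0.5249 0.0745] res mm [[0.2, -0.1], [-0.8, -0.4], [-1.1, -0.9], [-0.9, -0.2], [0.2, -0.6], [0.1, 1.1], [2.2, 1.2]]
[array([0.5563, 0.1801, 0.133 ]), array([0.4592, 0.1894, 0.133 ])]
```

```bash
python3 - <<'E'
from h import *
im=cv2.imread('pics/top0.png');g=cv2.convertScaleAbs(im,alpha=2.0)
cv2.imwrite('pics/b.png',cv2.resize(g[85:160,200:285],None,fx=8,fy=8,interpolation=cv2.INTER_CUBIC))
im=cv2.imread('pics/scene0.png');g=cv2.convertScaleAbs(im,alpha=2.0)
cv2.imwrite('pics/c.png',cv2.resize(g[280:365,270:385],None,fx=6.5,fy=6.5,interpolation=cv2.INTER_CUBIC))
a=.118;R=np.array([[np.cos(a),-np.sin(a),0],[np.sin(a),np.cos(a),0],[0,0,1]]);o=np.array([.6915,.0845,0])
for n,of,f in(('top',(200,85),8),('scene',(270,280),6.5)):
    c=cap(n)
    for x,z in((0,.158),(-.041,.141),(-.058,.1)):
        p=proj(c,[R@np.array([x,.026*k,z])+o for k in(-2,-1,0,1,2)]);print(n,x,((p-of+.5)*f-.5).round(0).tolist())
E
```

```text
top 0 [[449.0, 250.0], [367.0, 258.0], [285.0, 266.0], [203.0, 273.0], [121.0, 281.0]]
top -0.041 [[465.0, 392.0], [384.0, 399.0], [303.0, 407.0], [223.0, 415.0], [142.0, 422.0]]
top -0.058 [[481.0, 473.0], [403.0, 480.0], [325.0, 487.0], [248.0, 495.0], [170.0, 502.0]]
scene 0 [[192.0, 144.0], [280.0, 157.0], [368.0, 171.0], [457.0, 184.0], [547.0, 197.0]]
scene -0.041 [[210.0, 57.0], [294.0, 69.0], [378.0, 81.0], [464.0, 93.0], [549.0, 105.0]]
scene -0.058 [[214.0, 79.0], [294.0, 91.0], [375.0, 103.0], [456.0, 114.0], [537.0, 126.0]]
```

View pics/b.png

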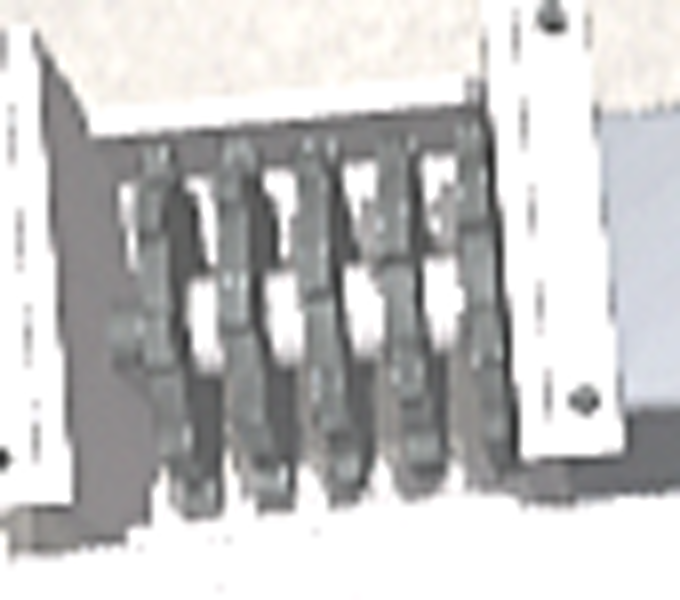

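View pics/c.png

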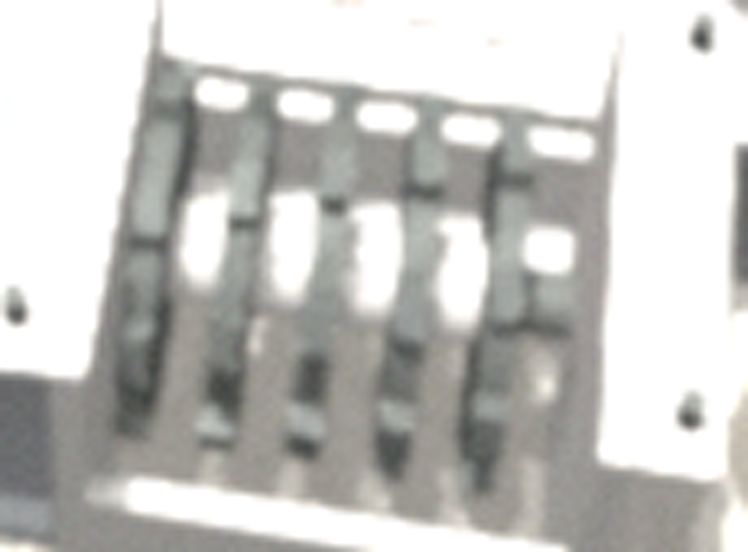

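The crop confirms the deck comb: four teeth, cheeks and an upstand, next to the keeper arm. It lies about 0.12 rad askew to the breaker and about +9 mm off centre, with about 74 mm to go. The rotor stands about 8–11 mm toward −y. I'll grip the upstand across its thickness.

{"name": "servo_tool", "arguments": {"deltas": [[[1, 0, 0, -0.5, -0.112], [1, 0, 0, -0.5, -0.112], [1, 0, 0, -0.5, -0.112], [1, 0, 0, -0.5, -0.112], [1, 0, 0, -0.5, -0.112], [1, 0, 0, -0.5, -0.112], [1, 0, 0, -0.5, -0.112], [1, 0, 0, -0.5, -0.112], [1, 0, 0, -0.5, -0.112], [1, 0, 0, -0.5, -0.112], [1, 0, 0, -0.5, -0.112], [1, 0, 0, -0.5, -0.112]]], "force": 15}}

```text
time: 1.4
ee_pos: [0.1422, -0.6086, 0.287]
tool_rot: [-2.212, -2.231, 0.0]
force: [1.2, 0.4, 0.4]
grip_width: 0.0923
```

```bash
cat > go.py <<'E'
import sys
from h import *
from scipy.spatial.transform import Rotation
def goto(p,yaw):
    s=env.read_state();R=Rotation.from_rotvec(s['tool_rot']).as_matrix()
    d=R.T@(np.array(p)-s['ee_pos'])*100
    yy=np.arctan2(R[1,1],R[0,1])
    print('t',round(s['time'],2),'pos',s['ee_pos'].round(4),'tool-y heading',yy.round(4),'tilt',R[2].round(3),'F',s['force'].round(1),'M',s['wrist_torque'].round(2),'w',round(s['grip_width'],4),'q',np.round(s['q'],2))
    print('need cm',d.round(2),'turn',round(-(yaw-yy),3))
if __name__=='__main__': goto([float(v) for v in sys.argv[1:4]],float(sys.argv[4]))
E
python3 go.py .501 .074 .25 -.008
```

```text
t 1.4 pos [ 0.1422 -0.6086  0.287 ] tool-y heading 0.0083 tilt [-0. -0. -1.] F [1.2 0.4 0.4] M [-0.05 -0.08 -0.  ] w 0.0923 q [ 1.43  0.41 -0.26  1.46  0.11  1.28  1.17]
need cm [67.96 36.44  3.69] turn 0.016
```

{"name": "servo_tool", "arguments": {"deltas": [[[1, 2.7, 2.8, 0, 0], [1, 2.7, 2.8, 0, 0], [1, 2.7, 2.8, 0, 0], [1, 2.7, 2.8, 0, 0], [1, 2.7, 2.8, 0, 0], [1, 2.7, 2.8, 0, 0], [1, 2.7, 2.8, 0, 0], [1, 2.7, 2.8, 0, 0], [1, 2.7, 2.8, 0, 0], [1, 2.7, 2.8, 0, 0], [1, 2.7, 2.8, 0, 0], [1, 2.7, 2.8, 0, 0]]]}}

```text
time: 2.4
ee_pos: [0.4784, -0.2822, 0.287]
tool_rot: [2.218, 2.224, -0.0]
force: [0.5, -0.7, 0.3]
grip_width: 0.0918
```

{"name": "servo_tool", "arguments": {"deltas": [[[1, 2.97, 0.2, 0, 0], [1, 2.97, 0.2, 0, 0], [1, 2.97, 0.2, 0, 0], [1, 2.97, 0.2, 0, 0], [1, 2.97, 0.2, 0, 0], [1, 2.97, 0.2, 0, 0], [1, 2.97, 0.2, 0, 0], [1, 2.97, 0.2, 0, 0], [1, 2.97, 0.2, 0, 0], [1, 2.97, 0.2, 0, 0], [1, 2.97, 0.2, 0, 0], [1, 2.97, 0.2, 0, 0], [1, 0, 0, 0, 0]]]}}

```text
schema error: expected 1 to 12 rows
```

{"name": "servo_tool", "arguments": {"deltas": [[[1, 2.97, 0.2, 0, 0], [1, 2.97, 0.2, 0, 0], [1, 2.97, 0.2, 0, 0], [1, 2.97, 0.2, 0, 0], [1, 2.97, 0.2, 0, 0], [1, 2.97, 0.2, 0, 0], [1, 2.97, 0.2, 0, 0], [1, 2.97, 0.2, 0, 0], [1, 2.97, 0.2, 0, 0], [1, 2.97, 0.2, 0, 0], [1, 2.97, 0.2, 0, 0], [1, 0, 0, 0, 0]]]}}

```text
time: 3.4
ee_pos: [0.4981, 0.0499, 0.2873]
tool_rot: [-2.209, -2.232, -0.005]
force: [-0.5, 0.5, 0.0]
grip_width: 0.0917
```

```bash
python3 go.py .501 .074 .25 -.008; python3 -c "
from h import *
cap('wrist','w1.png');cap('top','t1.png')"
```

```text
t 3.4 pos [0.4981 0.0499 0.2873] tool-y heading 0.0106 tilt [ 0.003  0.001 -1.   ] F [-0.5  0.5  0. ] M [-0.04 -0.13  0.03] w 0.0917 q [ 0.32  0.25 -0.65  1.74  0.16  1.2  -0.35]
need cm [2.39 0.31 3.74] turn 0.019
```

View pics/w1.png

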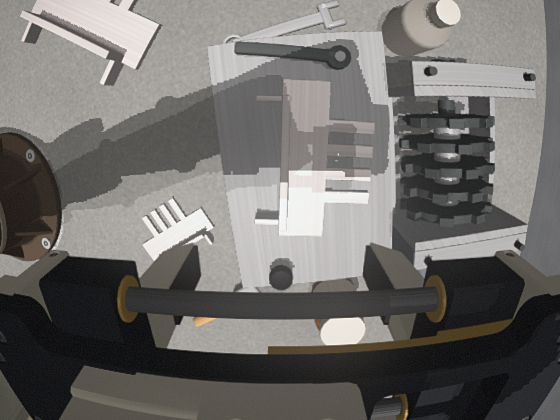

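The wrist view shows the comb at (310,160), the discs at (445,155), the keeper at (290,50) and the nut at (281,276). I'll measure the discs against the comb in this one view.

```bash
cat >> h.py <<'E'
from scipy.spatial.transform import Rotation as _R
def wray(c,uv,st):
    K=np.array(c['intrinsics']);x=(uv[0]-K[0,2])/K[0,0];y=(uv[1]-K[1,2])/K[1,1];r=np.hypot(x,y)+1e-9
    d=np.array([np.sin(r)*x/r,np.sin(r)*y/r,np.cos(r)]);M=np.array(c['mount']);R=_R.from_rotvec(st['tool_rot']).as_matrix()
    return st['ee_pos']+R@M[:3,3],R@M[:3,:3]@d
def wonz(c,uv,z,st):
    o,d=wray(c,uv,st);return o+d*(z-o[2])/d[2]
def wproj(c,P,st):
    K=np.array(c['intrinsics']);M=np.array(c['mount']);R=_R.from_rotvec(st['tool_rot']).as_matrix()
    p=(np.array(P)-st['ee_pos'])@R;p=(p-M[:3,3])@M[:3,:3];r=np.arctan2(np.hypot(p[:,0],p[:,1]),p[:,2]);h=np.hypot(p[:,0],p[:,1])
    return np.c_[K[0,0]*r*p[:,0]/h+K[0,2],K[1,1]*r*p[:,1]/h+K[1,2]]
E
python3 - <<'E'
from h import *
im=cv2.imread('pics/w1.png');g=cv2.convertScaleAbs(im,alpha=1.0)
cv2.imwrite('pics/w1a.png',cv2.resize(g[70:250,240:400],None,fx=3.3,fy=3.3,interpolation=cv2.INTER_CUBIC))
cv2.imwrite('pics/w1b.png',cv2.resize(cv2.convertScaleAbs(im[50:270,370:545],alpha=1.8),None,fx=2.7,fy=2.7,interpolation=cv2.INTER_CUBIC))
E
```

```text
(no output)
```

View pics/w1a.png

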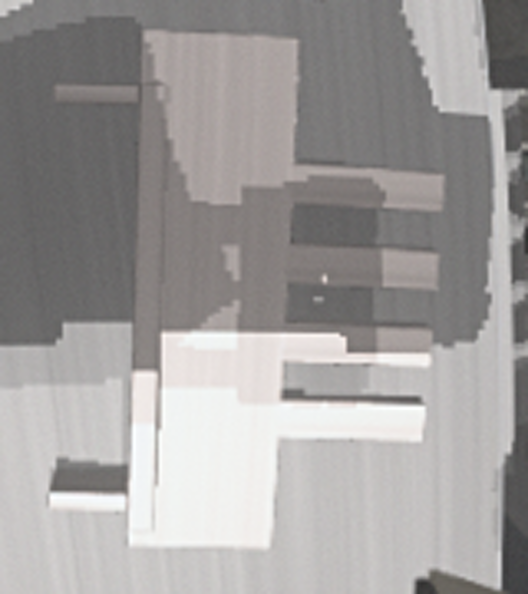

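View pics/w1b.png

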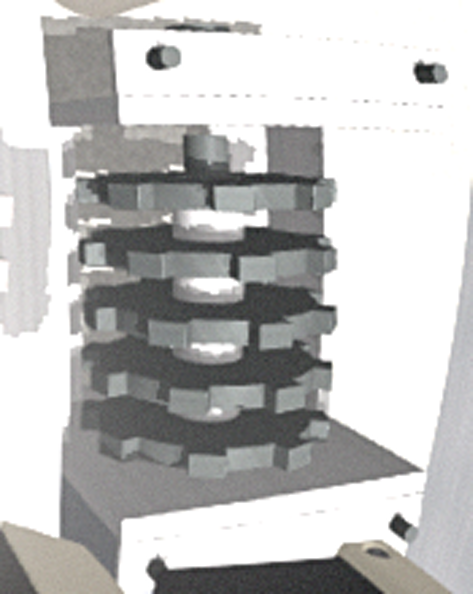

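```bash
cat > f2.py <<'E'
from h import *
from fit import rigid
s=env.read_state();c=env.capture('wrist')
a=lambda u,v,z:wonz(c,(240+(u+.5)/3.3-.5,70+(v+.5)/3.3-.5),z,s)
b=lambda u,v,z:wonz(c,(370+(u+.5)/2.7-.5,50+(v+.5)/2.7-.5),z,s)
f=lambda u,v,z:wonz(c,(u,v),z,s)
t=[(.075,.039),(.075,.013),(.075,-.013),(.075,-.039)]
print('comb wrist');rigid(t+[(.025,.086),(.025,-.086)],[a(*q,.104) for q in [(444,191),(438,270),(431,346),(424,421),(298,40),(271,547)]])
print('deck');br=rigid([(-.07,.145),(-.26,.145),(-.26,-.145)],[f(385,33,.096),f(208,46,.096),f(244,290,.096)])
print('upstand ends',a(155,85,.136).round(4),a(140,540,.136).round(4))
th,o=.118,np.array([.6915,.0845])
R=np.array([[np.cos(th),-np.sin(th)],[np.sin(th),np.cos(th)]])
for n,L,z in(('shafttop',[(213,196),(213,265),(213,333),(213,398),(213,465)],.157),('front',[(90,190),(93,253),(105,320),(117,385),(120,447)],.125)):
  for u,v in L:
    p=b(u,v,z);print(n,p.round(4),'breaker',((R.T@(p[:2]-o))*1000).round(1))
for u,v in [(163,57),(430,73)]: print('bolt L',b(u,v,.175).round(4),R.T@(b(u,v,.175)[:2]-o))
print('plate L inner near', R.T@(b(115,124,.17)[:2]-o),'outer near',R.T@(b(113,30,.17)[:2]-o),'R inner near',R.T@(b(122,520,.17)[:2]-o))
E
python3 f2.py | sed -n '/wrist/,$p'
```

```text
comb wrist
ang -0.0183 org [0.5208 0.0643] res mm [[0.2, 0.1], [0.0, -0.0], [-0.2, 0.4], [-0.2, 0.3], [0.2, -1.4], [0.0, 0.6]]
deck
ang 0.1062 org [0.6939 0.0717] res mm [[0.4, -0.3], [-0.7, 1.1], [0.3, -0.9]]
upstand ends [0.5023 0.1322 0.136 ] [ 0.4987 -0.0054  0.136 ]
shafttop [0.6576 0.1156 0.157 ] breaker [-30.   34.9]
shafttop [0.6599 0.0907 0.157 ] breaker [-30.6   9.9]
shafttop [0.6631 0.0656 0.157 ] breaker [-30.5 -15.4]
shafttop [0.6669 0.0408 0.157 ] breaker [-29.6 -40.5]
shafttop [0.6717 0.014  0.157 ] breaker [-27.9 -67.7]
front [0.6213 0.1128 0.125 ] breaker [-66.3  36.4]
front [0.6242 0.0887 0.125 ] breaker [-66.4  12.1]
front [0.6315 0.0627 0.125 ] breaker [-62.1 -14.6]
front [0.6397 0.0365 0.125 ] breaker [-57.1 -41.6]
front [0.6446 0.0102 0.125 ] breaker [-55.3 -68.3]
bolt L [0.6263 0.1604 0.175 ] [-0.05577453  0.08303017]
bolt L [0.7453 0.1735 0.175 ] [0.06394226 0.08203214]
plate L inner near [-0.07303488  0.0613015 ] outer near [-0.07077924  0.09242017] R inner near [-0.07215451 -0.07854681]
```

{"name": "servo_tool", "arguments": {"deltas": [[[1, 1.0, 0.0, 0, 0.02], [1, 1.0, 0, 0, 0], [1, 0, 0, 0, 0], [1, 0, 0, 0, 0], [1, 0, 0, 0, 0]]]}}

```text
time: 4.07
ee_pos: [0.4986, 0.0626, 0.2867]
tool_rot: [2.24, 2.202, -0.001]
force: [-0.6, 0.2, 0.1]
grip_width: 0.092
```

```bash
python3 go.py .501 .074 .25 -.008; python3 -c "
from h import *
import pickle
s=env.read_state();c=cap('wrist','w2.png');pickle.dump((s,c),open('w2.pkl','wb'));print(c['mount'],c['intrinsics'])
im=cv2.imread('pics/w2.png')
cv2.imwrite('pics/w2b.png',cv2.resize(cv2.convertScaleAbs(im[60:280,370:545],alpha=1.6),None,fx=2.7,fy=2.7,interpolation=cv2.INTER_CUBIC))
"
```

```text
t 4.07 pos [0.4986 0.0626 0.2867] tool-y heading -0.017 tilt [-0. -0. -1.] F [-0.6  0.2  0.1] M [-0.03 -0.13  0.06] w 0.092 q [ 0.29  0.26 -0.65  1.73  0.16  1.21 -0.41]
need cm [1.15 0.22 3.67] turn -0.009
[[ 1.76099724e-03 -9.52374280e-01 -3.04926435e-01  8.18132866e-02]
 [ 9.99998096e-01  1.42081452e-03  1.33752484e-03 -1.04161438e-03]
 [-8.40580353e-04 -3.04928209e-01  9.52374968e-01 -1.57812676e-01]
 [ 0.00000000e+00  0.00000000e+00  0.00000000e+00  1.00000000e+00]] [[325.1922621    0.         281.36170435]
 [  0.         325.1922621  205.04250583]
 [  0.           0.           1.        ]]
```

View pics/w2.png

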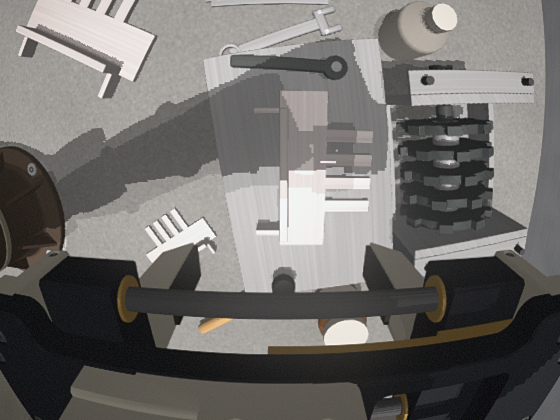

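View pics/w2b.png

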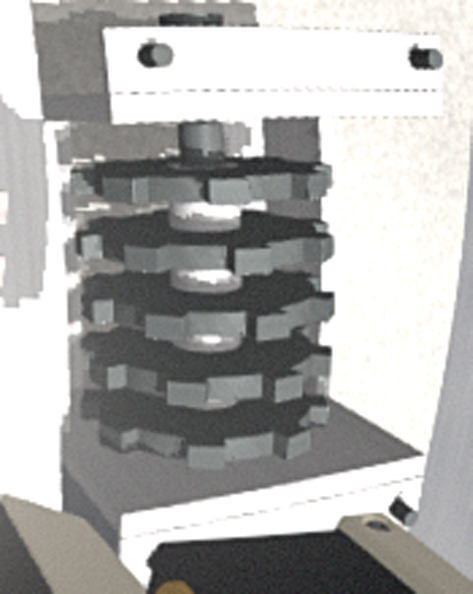

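```bash
python3 - <<'E' | sed -n '/wrist/,$p'
from h import *
from fit import rigid
import pickle
s,c=pickle.load(open('w2.pkl','rb'))
b=lambda u,v,z:wonz(c,(370+(u+.5)/2.7-.5,60+(v+.5)/2.7-.5),z,s)
f=lambda u,v,z:wonz(c,(u,v),z,s)
o,_=wray(c,(281,205),s);print('wrist cam',o)
rigid([(.025,.086),(.025,-.086),(.075,.039),(.075,-.039)],[f(327,91,.104),f(323,244,.104),f(372.5,137,.104),f(368,207,.104)])
print('nut',f(283,284,.109))
th,o=.118,np.array([.6915,.0845])
R=np.array([[np.cos(th),-np.sin(th)],[np.sin(th),np.cos(th)]])
B=lambda u,v,z:((R.T@(b(u,v,z)[:2]-o))*1000).round(1)
print('L plate near inner',B(112,120,.17),'near outer',B(105,28,.17),'R near inner',B(122,514,.17),'R inner far?',B(423,453,.17),'L inner far',B(442,117,.17))
for L in [(100,187),(95,245),(103,310),(117,376),(120,437)]: print('front',B(*L,.12))
E
```

```text
wrist cam [0.49899313 0.14445549 0.44444121]
ang -0.0136 org [0.5208 0.0725] res mm [[-0.4, 0.1], [0.3, 1.1], [0.1, -0.1], [0.0, -1.0]]
nut [ 0.49804243 -0.06262093  0.109     ]
L plate near inner [-70.7  71.8] near outer [-69.9 102.1] R near inner [-70.4 -69.2] R inner far? [ 77.1 -68.7] L inner far [78.  70.2]
front [-57.2  44.2]
front [-60.8  21.6]
front [-58.5  -4.9]
front [-52.9 -33.2]
front [-51.5 -60.3]
```

{"name": "servo_tool", "arguments": {"deltas": [[[1, 0.5, 0.15, 1.6, 0], [1, 0.5, 0, 1.6, 0], [1, 0, 0, 1.6, 0], [1, 0, 0, 1.6, 0], [1, 0, 0, 1.6, 0], [1, 0, 0, 1.6, 0], [1, 0, 0, 1.6, 0], [1, 0, 0, 1.0, 0], [1, 0, 0, 0, 0], [1, 0, 0, 0, 0], [1, 0, 0, 0, 0]]]}}

```text
time: 5.13
ee_pos: [0.5008, 0.0733, 0.1655]
tool_rot: [2.24, 2.202, 0.001]
force: [-0.6, 1.0, -0.7]
grip_width: 0.0917
```

```bash
python3 go.py .500 .0733 .110 -.013; python3 -c "
from h import *
cap('wrist','w3.png')"
```

```text
t 5.13 pos [0.5008 0.0733 0.1655] tool-y heading -0.0172 tilt [ 0.     0.001 -1.   ] F [-0.6  1.  -0.7] M [-0.02 -0.11  0.  ] w 0.0917 q [ 0.23  0.38 -0.62  1.9   0.27  0.94 -0.53]
need cm [ 0.   -0.08  5.55] turn -0.004
```

View pics/w3.png

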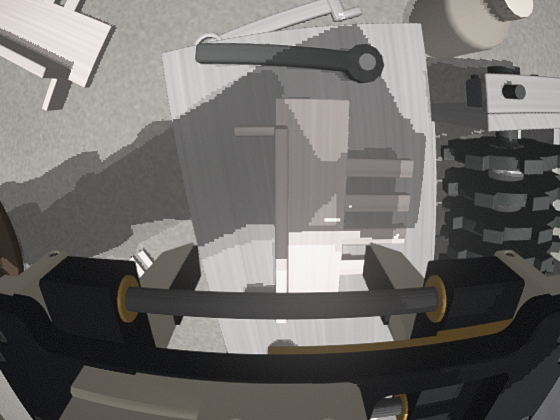

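The upstand at (281,200) lies midway between the open fingers. I'll go down and close.

{"name": "servo_tool", "arguments": {"deltas": [[[1, 0, -0.05, 1.5, 0], [1, 0, 0, 1.5, 0], [1, 0, 0, 1.5, 0], [1, 0, 0, 1.0, 0], [1, 0, 0, 0, 0], [0.5, 0, 0, 0, 0], [0.3, 0, 0, 0, 0], [0.0, 0, 0, 0, 0], [0, 0, 0, 0, 0], [0, 0, 0, 0, 0], [0, 0, 0, 0, 0], [0, 0, 0, 0, 0]]], "force": 15}}

```text
time: 6.18
ee_pos: [0.4998, 0.0731, 0.1099]
tool_rot: [2.24, 2.202, 0.0]
force: [-0.1, -0.5, 0.0]
grip_width: 0.0494
```

{"name": "servo_tool", "arguments": {"deltas": [[[0, 0, 0, 0, 0], [0, 0, 0, 0, 0], [0, 0, 0, 0, 0], [0, 0, 0, 0, 0]]]}}

```text
time: 6.52
ee_pos: [0.4997, 0.0731, 0.1097]
tool_rot: [-2.24, -2.202, 0.0]
force: [0.2, -0.6, 0.4]
grip_width: 0.0231
```

```bash
python3 go.py .500 .0733 .110 -.013; python3 -c "
from h import *
cap('wrist','w4.png')
cap('scene','s4.png')"
```

```text
t 6.52 pos [0.4997 0.0731 0.1097] tool-y heading -0.017 tilt [-0. -0. -1.] F [ 0.2 -0.6  0.4] M [-0.01 -0.13 -0.04] w 0.0231 q [ 0.19  0.45 -0.59  1.96  0.33  0.82 -0.59]
need cm [ 0.02  0.03 -0.03] turn -0.004
```

View pics/w4.png

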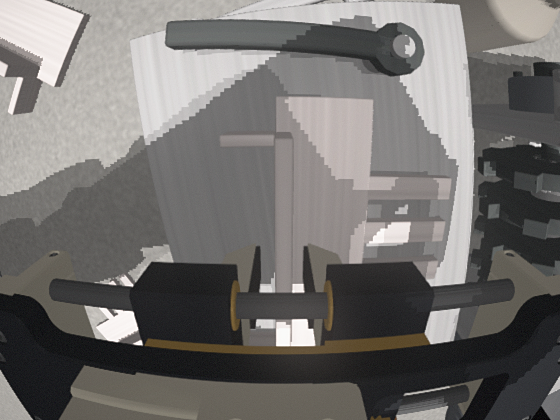

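View pics/s4.png

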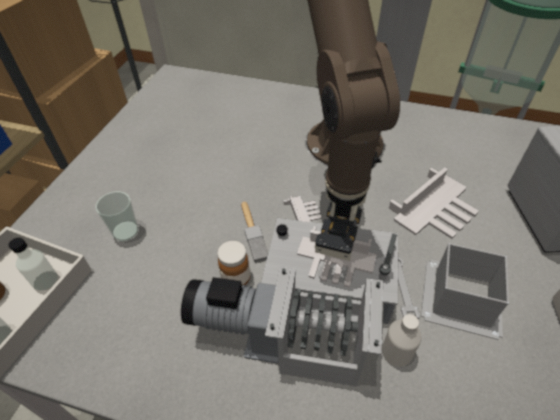

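Fingers straddle the upstand and are still closing.

{"name": "servo_tool", "arguments": {"deltas": [[[0, 0, 0, 0, 0], [0, 0, 0, 0, 0], [0, 0, 0, 0, 0], [0, 0, 0, 0, 0], [0, 0, 0, 0, 0], [0, 0, 0, 0, 0]]]}}

```text
time: 7.12
ee_pos: [0.4999, 0.0732, 0.1097]
tool_rot: [2.24, 2.202, 0.0]
force: [1.2, 0.1, -1.3]
grip_width: 0.0077
```

```bash
python3 go.py .500 .0733 .110 -.013
```

```text
t 7.12 pos [0.4999 0.0732 0.1097] tool-y heading -0.0171 tilt [ 0.  0. -1.] F [ 1.2  0.1 -1.3] M [-0.01 -0.35 -0.06] w 0.0077 q [ 0.19  0.45 -0.59  1.96  0.33  0.82 -0.59]
need cm [ 0.01  0.01 -0.03] turn -0.004
```

{"name": "servo_tool", "arguments": {"deltas": [[[0, 0, 0, 0, -0.045], [0, 0, 0, 0, -0.045], [0, 0, 0, 0, -0.045], [0, -0.5, 0.5, 0, 0], [0, -0.5, 0.5, 0, 0], [0, -0.5, 0.5, 0, 0], [0, -0.43, 0.5, 0, 0], [0, 0, 0, 0, 0], [0, 0, 0, 0, 0]]]}}

```text
time: 7.87
ee_pos: [0.5231, 0.0553, 0.1097]
tool_rot: [2.088, 2.346, 0.001]
force: [2.6, -0.8, -1.4]
grip_width: 0.0078
```

```bash
python3 go.py .5226 .0565 .110 .118; python3 -c "
from h import *
import pickle
s=env.read_state();c=cap('wrist','w5.png');pickle.dump((s,c),open('w5.pkl','wb'))
im=cv2.imread('pics/w5.png')
cv2.imwrite('pics/w5b.png',cv2.resize(cv2.convertScaleAbs(im[60:280,330:560],alpha=1.6),None,fx=2.6,fy=2.6,interpolation=cv2.INTER_CUBIC))
c=cap('scene','s5.png');im=cv2.imread('pics/s5.png')
cv2.imwrite('pics/s5b.png',cv2.resize(cv2.convertScaleAbs(im[230:380,260:400],alpha=1.4),None,fx=4,fy=4,interpolation=cv2.INTER_CUBIC))
"
```

```text
t 7.87 pos [0.5231 0.0553 0.1097] tool-y heading 0.1161 tilt [-0.001  0.001 -1.   ] F [ 2.6 -0.8 -1.4] M [-0.25 -0.44 -0.06] w 0.0078 q [ 0.24  0.48 -0.61  1.91  0.36  0.85 -0.44]
need cm [ 0.12 -0.03 -0.03] turn -0.002
```

View pics/w5b.png

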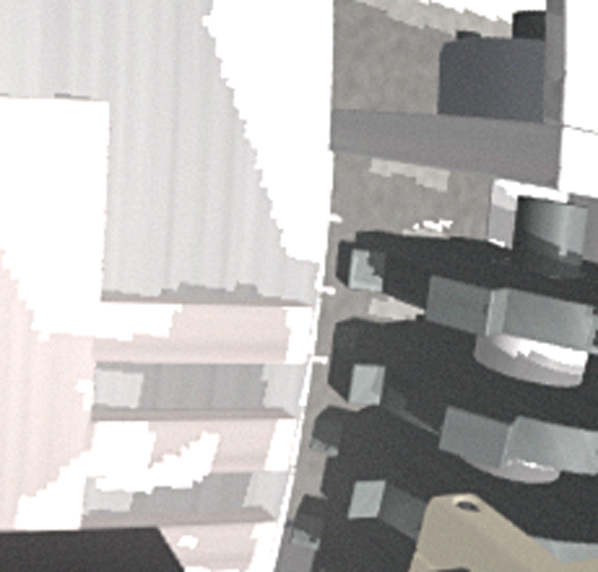

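View pics/s5b.png

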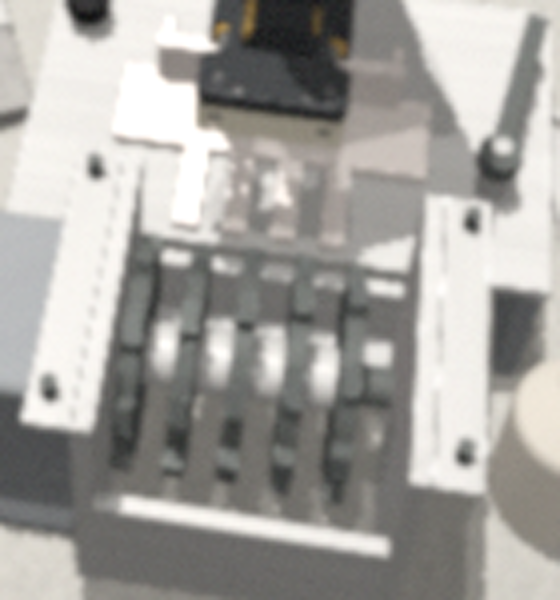

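In the scene crop the tooth tips at (185,220), (235,225), (283,232) and (333,238) point, along the plates' direction, into the gaps at (177,258), (228,267), (278,273) and (330,280). I'll advance gently and watch the force.

{"name": "servo_tool", "arguments": {"deltas": [[[0, 0, 0.3, 0, 0], [0, 0, 0.3, 0, 0], [0, 0, 0.3, 0, 0], [0, 0, 0.3, 0, 0], [0, 0, 0.2, 0, 0], [0, 0, 0.2, 0, 0], [0, 0, 0.2, 0, 0]]]}}

```text
time: 8.55
ee_pos: [0.5379, 0.0585, 0.1097]
tool_rot: [-2.085, -2.348, 0.004]
force: [-6.9, -0.9, 8.1]
grip_width: 0.0079
```

{"name": "servo_tool", "arguments": {"deltas": [[[0, 0, 0.15, 0, 0], [0, 0, 0.15, 0, 0], [0, 0, 0.15, 0, 0]]]}}

```text
time: 8.8
ee_pos: [0.542, 0.059, 0.1097]
tool_rot: [-2.085, -2.348, 0.006]
force: [-8.5, -2.0, 9.3]
grip_width: 0.0074
```

```bash
cat > br.py <<'E'
from h import *
s=env.read_state();R=_R.from_rotvec(s['tool_rot']).as_matrix()
a=.118;C=np.array([[np.cos(a),-np.sin(a)],[np.sin(a),np.cos(a)]]);o=np.array([.6915,.0845])
p=C.T@(s['ee_pos'][:2]-o)
print('t',round(s['time'],2),'TCP breaker mm',(p*1000).round(1),'z',s['ee_pos'][2].round(4),'yaw rel',(np.arctan2(R[1,1],R[0,1])-a).round(4),'F',(C.T@s['force'][:2]).round(1),s['force'][2].round(1),'M',s['wrist_torque'].round(2),'w',round(s['grip_width'],4))
E
python3 br.py
```

```text
Traceback (most recent call last):
  File "br.py", line 2, in <module>
    s=env.read_state();R=_R.from_rotvec(s['tool_rot']).as_matrix()
                         ^^
NameError: name '_R' is not defined
```

```bash
sed -i 's/^from h import \*/from h import *\nfrom h import _R/' br.py; python3 br.py; python3 -c "
from h import *
c=cap('scene','s6.png');im=cv2.imread('pics/s6.png')
cv2.imwrite('pics/s6b.png',cv2.resize(cv2.convertScaleAbs(im[230:380,260:400],alpha=1.4),None,fx=4,fy=4,interpolation=cv2.INTER_CUBIC))
c=cap('wrist','w6.png')
"; python3 br.py
```

```text
t 8.8 TCP breaker mm [-151.5   -7.8] z 0.1097 yaw rel 0.0005 F [-8.6 -1. ] 9.3 M [-0.24  1.43 -0.03] w 0.0074
t 8.9 TCP breaker mm [-151.    -7.8] z 0.1097 yaw rel 0.0003 F [-7.  -0.6] 7.6 M [-0.24  1.13 -0.08] w 0.0081
```

View pics/s6b.png

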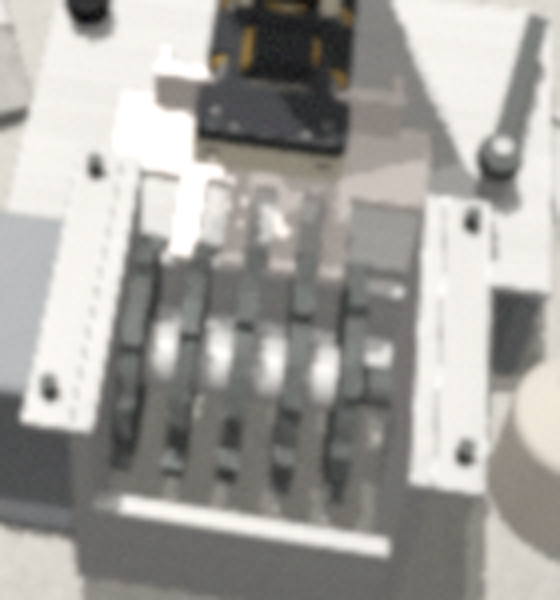

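View pics/w6.png

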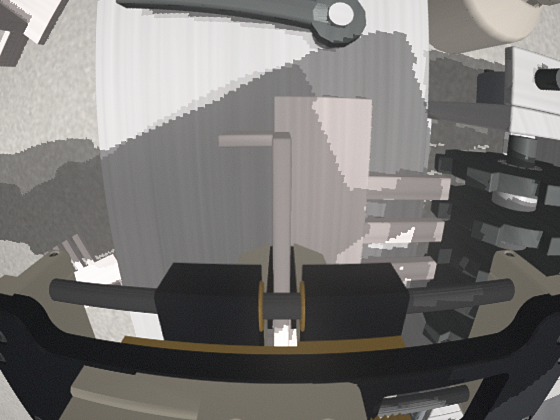

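```bash
python3 - <<'E'
from h import *
c=cap('scene')
a=.118;R=np.array([[np.cos(a),-np.sin(a),0],[np.sin(a),np.cos(a),0],[0,0,1]]);o=np.array([.6915,.0845,0])
P=lambda L:((proj(c,[R@np.array(p)+o for p in L])-(260,230)+.5)*4-.5).round(0).tolist()
print('tips',P([(-.055,y-.0078,.104) for y in(-.039,-.013,.013,.039)]))
for x,z in((-.041,.141),(0,.158),(.041,.141)):
  print('disc dy=-8',x,P([(x,.026*k-.008,z) for k in(-2,-1,0,1,2)]))
print('plates',P([(-.07,.07,.17),(-.07,.08,.17),(-.07,-.07,.17),(-.07,-.08,.17)]),'far',P([(.07,.08,.17),(.07,-.08,.17)]))
im=cv2.imread('pics/s6.png')
cv2.imwrite('pics/s6c.png',cv2.resize(cv2.convertScaleAbs(im[270:330,285:370],alpha=1.5),None,fx=9,fy=9,interpolation=cv2.INTER_CUBIC))
E
```

```text
tips [[181.0, 251.0], [231.0, 258.0], [280.0, 265.0], [331.0, 273.0]]
disc dy=-8 -0.041 [[153.0, 232.0], [205.0, 240.0], [257.0, 247.0], [309.0, 255.0], [361.0, 262.0]]
disc dy=-8 0 [[141.0, 286.0], [195.0, 294.0], [250.0, 302.0], [304.0, 310.0], [360.0, 319.0]]
disc dy=-8 0.041 [[127.0, 381.0], [182.0, 389.0], [238.0, 398.0], [293.0, 406.0], [349.0, 415.0]]
plates [[425.0, 188.0], [446.0, 191.0], [143.0, 149.0], [124.0, 146.0]] far [[434.0, 459.0], [74.0, 402.0]]
```

View pics/s6c.png

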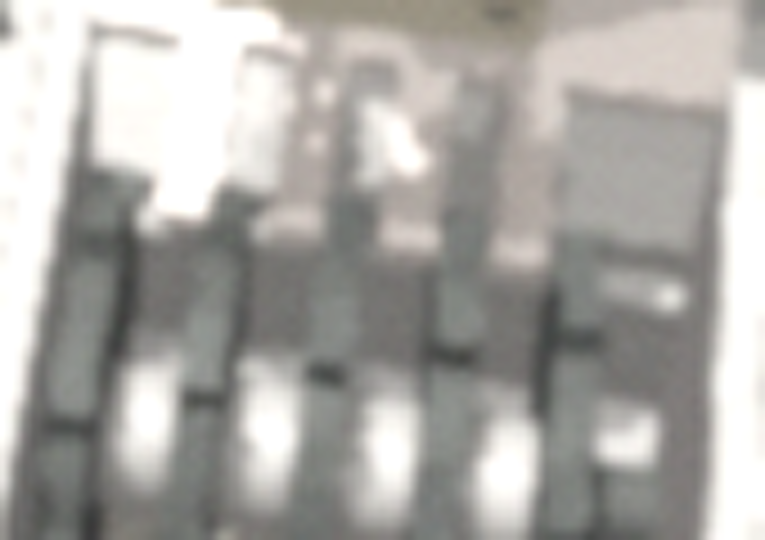

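Teeth at 9x columns 185, 290, 410 and 520 sit centred in the gaps between the discs (180, 295, 410, 525), and the drag is only about 7 N. I'll continue and ease the tool up slightly to relieve the downward press.

{"name": "servo_tool", "arguments": {"deltas": [[[0, 0, 0.15, -0.02, 0], [0, 0, 0.15, -0.02, 0], [0, 0, 0.15, 0, 0], [0, 0, 0.15, 0, 0]]]}}

```text
time: 9.28
ee_pos: [0.55, 0.0597, 0.1098]
tool_rot: [-2.086, -2.348, 0.001]
force: [-1.4, 0.6, -2.5]
grip_width: 0.0078
```

```bash
python3 br.py
```

```text
t 9.28 TCP breaker mm [-143.4   -8. ] z 0.1098 yaw rel 0.0001 F [-1.3  0.8] -2.5 M [-0.05  0.14  0.02] w 0.0078
```

{"name": "servo_tool", "arguments": {"deltas": [[[0, 0, 0.15, 0, 0], [0, 0, 0.15, 0, 0], [0, 0, 0.15, 0, 0], [0, 0, 0.15, 0, 0]]]}}

```text
time: 9.62
ee_pos: [0.5563, 0.0604, 0.1099]
tool_rot: [-2.087, -2.348, 0.0]
force: [-0.4, 0.0, -3.6]
grip_width: 0.0078
```

```bash
python3 br.py
```

```text
t 9.62 TCP breaker mm [-137.1   -8.1] z 0.1099 yaw rel -0.0001 F [-0.4  0.1] -3.6 M [-0.1  -0.06  0.02] w 0.0078
```

{"name": "servo_tool", "arguments": {"deltas": [[[0, 0, 0.2, 0.01, 0], [0, 0, 0.2, 0, 0], [0, 0, 0.2, 0, 0], [0, 0, 0.2, 0, 0], [0, 0, 0.2, 0, 0], [0, 0, 0.2, 0, 0]]]}}

```text
time: 10.12
ee_pos: [0.5683, 0.0618, 0.11]
tool_rot: [2.087, 2.348, 0.0]
force: [-0.4, 0.2, -3.8]
grip_width: 0.0079
```

```bash
python3 br.py
```

```text
t 10.12 TCP breaker mm [-125.   -8.] z 0.11 yaw rel -0.0001 F [-0.3  0.3] -3.8 M [-0.06 -0.05 -0.  ] w 0.0079
```

{"name": "servo_tool", "arguments": {"deltas": [[[0, 0, 0.12, 0, 0], [0, 0, 0.12, 0, 0], [0, 0, 0.12, 0, 0], [0, 0, 0, 0, 0]]]}}

```text
time: 10.45
ee_pos: [0.5719, 0.0622, 0.11]
tool_rot: [2.087, 2.348, 0.0]
force: [0.5, -0.0, -3.8]
grip_width: 0.008
```

```bash
python3 br.py
```

```text
t 10.45 TCP breaker mm [-121.4   -8. ] z 0.11 yaw rel -0.0001 F [ 0.5 -0.1] -3.8 M [-0.02 -0.06  0.09] w 0.008
```

{"name": "servo_tool", "arguments": {"deltas": [[[0, 0, 0.1, 0.01, 0], [0, 0, 0.1, 0.01, 0], [0, 0, 0.1, 0.01, 0], [0, 0, 0, 0, 0]]]}}

```text
time: 10.78
ee_pos: [0.5748, 0.0626, 0.1098]
tool_rot: [2.087, 2.348, 0.0]
force: [-0.4, -0.6, -3.2]
grip_width: 0.008
```

```bash
python3 br.py
```

```text
t 10.78 TCP breaker mm [-118.5   -8. ] z 0.1098 yaw rel -0.0001 F [-0.4 -0.6] -3.2 M [-0.08 -0.07  0.  ] w 0.008
```

{"name": "servo_tool", "arguments": {"deltas": [[[0, 0, 0.1, 0, 0], [0, 0, 0.1, 0, 0], [0, 0, 0, 0, 0]]]}}

```text
time: 11.03
ee_pos: [0.5768, 0.0629, 0.1098]
tool_rot: [2.087, 2.348, 0.0]
force: [0.2, -0.8, -1.9]
grip_width: 0.0075
```

```bash
python3 br.py
```

```text
t 11.03 TCP breaker mm [-116.4   -8. ] z 0.1098 yaw rel -0.0001 F [ 0.1 -0.8] -1.9 M [-0.11 -0.07  0.04] w 0.0075
```

{"name": "servo_tool", "arguments": {"deltas": [[[0, 0, 0.08, 0.01, 0], [0, 0, 0.08, 0.01, 0], [0, 0, 0, 0, 0]]]}}

```text
time: 11.28
ee_pos: [0.5777, 0.063, 0.1098]
tool_rot: [-2.086, -2.348, 0.001]
force: [-4.9, -0.3, 3.2]
grip_width: 0.0078
```

```bash
python3 br.py
```

```text
t 11.28 TCP breaker mm [-115.5   -8. ] z 0.1098 yaw rel -0.0 F [-4.9  0.3] 3.2 M [-0.14  0.93 -0.01] w 0.0078
```

{"name": "servo_tool", "arguments": {"deltas": [[[0, 0, 0.1, 0, 0], [0, 0, 0, 0, 0]]]}}

```text
time: 11.45
ee_pos: [0.5777, 0.063, 0.1098]
tool_rot: [-2.086, -2.348, 0.004]
force: [-9.4, -0.9, 7.5]
grip_width: 0.0081
```

```bash
python3 br.py
```

```text
t 11.45 TCP breaker mm [-115.5   -8. ] z 0.1098 yaw rel 0.0001 F [-9.4  0.2] 7.5 M [-0.3   1.72 -0.05] w 0.0081
```

{"name": "servo_tool", "arguments": {"deltas": [[[0, 0, 0.1, 0, 0], [0, 0, 0, 0, 0]]]}}

```text
time: 11.62
ee_pos: [0.5777, 0.063, 0.1097]
tool_rot: [-2.085, -2.347, 0.006]
force: [-14.2, -1.6, 11.6]
grip_width: 0.0081
```

```bash
python3 br.py
```

```text
t 11.62 TCP breaker mm [-115.5   -8. ] z 0.1097 yaw rel 0.0003 F [-14.3   0.1] 11.6 M [-0.42  2.59 -0.02] w 0.0081
```

The comb is hard against the stops: TCP x is −115.5 mm against −116 expected, with force rising and no motion. I'll relax, open a little and lift.

{"name": "servo_tool", "arguments": {"deltas": [[[0, 0, -0.2, 0, 0], [0, 0, -0.06, 0, 0], [0.15, 0, 0, 0, 0], [0.3, 0, 0, 0, 0], [0.3, 0, 0, 0, 0], [0.3, 0, 0, 0, 0], [0.3, 0, 0, 0, 0], [0.3, 0, 0, 0, 0]]]}}

```text
time: 12.28
ee_pos: [0.5778, 0.0629, 0.1095]
tool_rot: [2.087, 2.348, 0.0]
force: [-0.6, -0.6, -0.4]
grip_width: 0.0276
```

```bash
python3 br.py
```

```text
t 12.28 TCP breaker mm [-115.5   -8. ] z 0.1095 yaw rel -0.0002 F [-0.7 -0.5] -0.4 M [-0.02 -0.09 -0.04] w 0.0276
```

{"name": "servo_tool", "arguments": {"deltas": [[[0.3, 0, 0, -1, 0], [0.3, 0, 0, -2, 0], [0.3, 0, 0, -2, 0], [0.3, 0, 0, -2, 0], [0.3, 0, 0, -2, 0], [0, 0, -2, -2, 0], [0, 0, -2, 0, 0], [0, 0, -2, 0, 0], [0, 0, -1, 0, 0], [0, 0, 0, 0, 0], [0, 0, 0, 0, 0], [0, 0, 0, 0, 0]]]}}

```text
time: 13.28
ee_pos: [0.5091, 0.0547, 0.2197]
tool_rot: [2.087, 2.348, 0.001]
force: [0.8, -0.0, 0.4]
grip_width: 0.0006
```

```bash
python3 go.py .4879 .2063 .20 -.072; python3 -c "
from h import *
import pickle
s=env.read_state();c=cap('wrist','w7.png');pickle.dump((s,c),open('w7.pkl','wb'))
c=cap('scene','s7.png');im=cv2.imread('pics/s7.png')
cv2.imwrite('pics/s7b.png',cv2.resize(cv2.convertScaleAbs(im[210:380,250:410],alpha=1.3),None,fx=3.5,fy=3.5,interpolation=cv2.INTER_CUBIC))
"
```

```text
t 13.28 pos [0.5091 0.0547 0.2197] tool-y heading 0.1175 tilt [ 0.     0.001 -1.   ] F [ 0.8 -0.   0.4] M [ 0.02 -0.09 -0.03] w 0.0006 q [ 0.31  0.34 -0.67  1.81  0.24  1.07 -0.33]
need cm [15.31 -0.33  1.98] turn 0.19
```

View pics/w7.png

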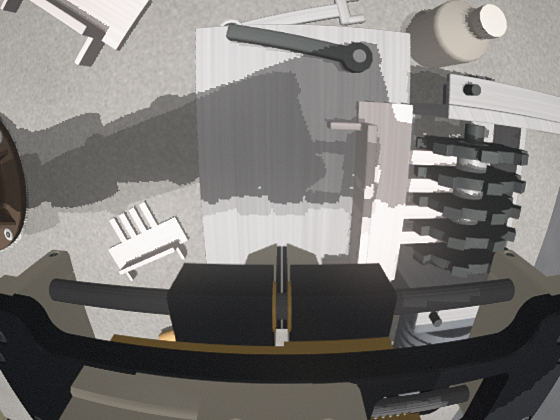

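View pics/s7b.png

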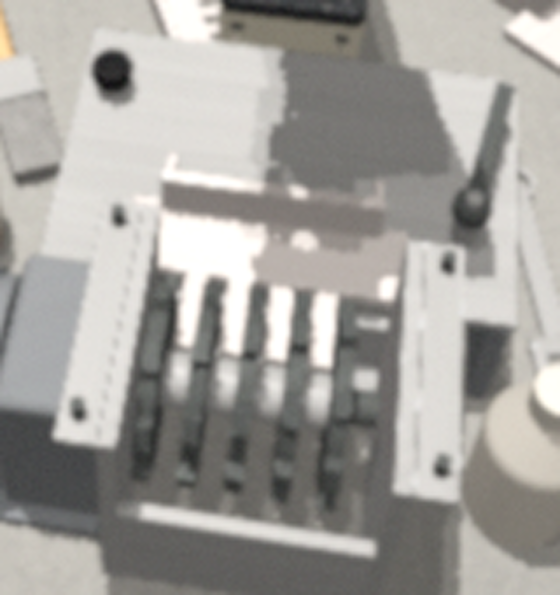

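The comb is home: in both views the teeth lie between the discs. In the wrist view the keeper runs from its pivot (355,57) to its tip (232,33). I'll measure its angle.

```bash
python3 - <<'E'
from h import *
import pickle
s,c=pickle.load(open('w7.pkl','rb'))
a=.118;C=np.array([[np.cos(a),-np.sin(a)],[np.sin(a),np.cos(a)]]);o=np.array([.6915,.0845])
p=[C.T@(wonz(c,q,.133,s)[:2]-o) for q in [(357,57),(232,33)]];d=p[1]-p[0];print(p,np.hypot(*d),'beta',np.arctan2(-d[1],-d[0]),'comb corner', C.T@(wonz(c,(412,105),.104,s)[:2]-o))
E
```

```text
[array([-0.12908098,  0.11171316]), array([-0.22217406,  0.12922307])] 0.09472549243444463 beta -0.1859181479178264 comb corner [-0.07137805  0.07808979]
```

{"name": "servo_tool", "arguments": {"deltas": [[[0, 2.5, 0, 0, 0], [0, 2.5, 0, 0, 0], [0, 2.5, 0, 0, 0], [0, 2.5, 0, 0, 0], [0, 2.5, 0, 0, 0], [0, 2.8, -0.33, 0, 0.1], [0, 0, 0, 0, 0.09], [0, 0, 0, 2, 0], [0, 0, 0, 2, 0], [0, 0, 0, 0, 0], [0, 0, 0, 0, 0], [0, 0, 0, 0, 0]]]}}

```text
time: 14.38
ee_pos: [0.4873, 0.2067, 0.1802]
tool_rot: [-2.3, -2.14, -0.001]
force: [0.1, -0.9, 0.7]
grip_width: 0.0004
```

```bash
python3 go.py .4879 .2063 .124 -.072; python3 -c "
from h import *
cap('wrist','w8.png')"
```

```text
t 14.38 pos [0.4873 0.2067 0.1802] tool-y heading -0.0721 tilt [ 0.001  0.    -1.   ] F [ 0.1 -0.9  0.7] M [-0.03 -0.12  0.03] w 0.0004 q [-0.01  0.41 -0.65  1.83  0.29  1.   -0.85]
need cm [-0.04  0.06  5.62] turn -0.0
```

View pics/w8.png

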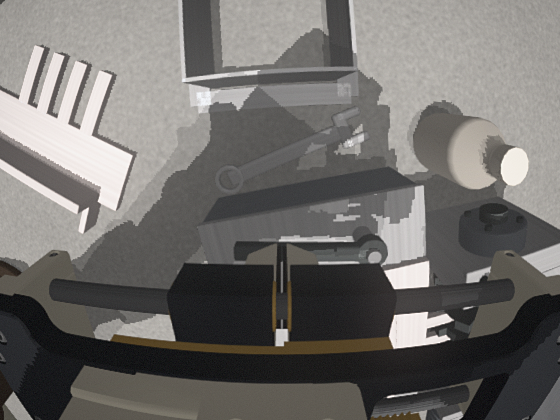

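{"name": "servo_tool", "arguments": {"deltas": [[[0, 0.4, 0.06, 1.0, 0], [0, 0, 0, 1.5, 0], [0, 0, 0, 1.5, 0], [0, 0, 0, 1.0, 0], [0, 0, 0, 0.6, 0], [0, 0, 0, 0, 0], [0, 0, 0, 0, 0]]]}}

```text
time: 15.02
ee_pos: [0.4878, 0.2104, 0.1237]
tool_rot: [-2.3, -2.14, -0.0]
force: [0.9, -0.3, 0.3]
grip_width: 0.0001
```

```bash
python3 go.py .4879 .2063 .124 -.072; python3 -c "
from h import *
cap('wrist','w9.png')"
```

```text
t 15.02 pos [0.4878 0.2104 0.1237] tool-y heading -0.072 tilt [ 0. -0. -1.] F [ 0.9 -0.3  0.3] M [-0.03 -0.14 -0.03] w 0.0001 q [-0.05  0.47 -0.62  1.89  0.35  0.89 -0.91]
need cm [-0.41  0.04 -0.03] turn -0.0
```

View pics/w9.png

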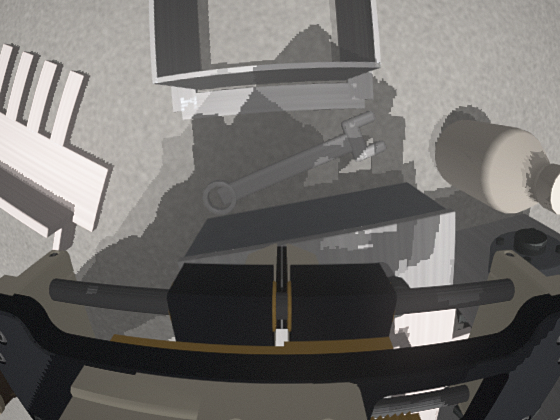

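The fingers are down beside the outer face of the keeper. I'll sweep along the arc, turning with the arm.

{"name": "servo_tool", "arguments": {"deltas": [[[0, -0.4, 0, 0, 0], [0, -0.5, 0, 0, 0], [0, -0.657, -0.122, 0, -0.1], [0, -0.657, -0.122, 0, -0.1], [0, -0.657, -0.122, 0, -0.1], [0, -0.657, -0.122, 0, -0.1], [0, 0, 0, 0, 0]]]}}

```text
time: 15.65
ee_pos: [0.4847, 0.173, 0.1238]
tool_rot: [1.825, 2.556, -0.0]
force: [-0.3, 0.5, -0.1]
grip_width: 0.0003
```

```bash
python3 br.py; python3 -c "
from h import *
cap('scene','s10.png')"
```

```text
t 15.65 TCP breaker mm [-194.9  112.2] z 0.1238 yaw rel 0.2126 F [-0.2  0.5] -0.1 M [-0.06 -0.12  0.01] w 0.0003
```

View pics/s10.png

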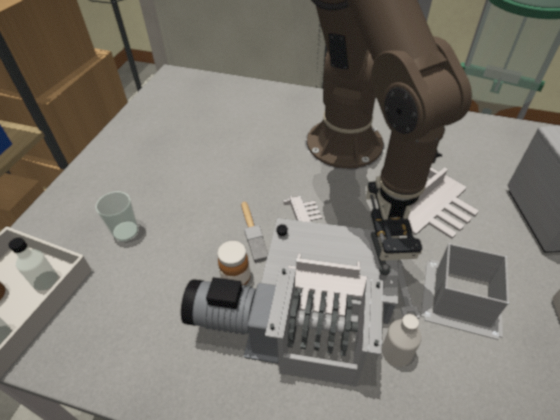

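{"name": "servo_tool", "arguments": {"deltas": [[[0, -0.657, -0.122, 0, -0.1], [0, -0.657, -0.122, 0, -0.1], [0, -0.657, -0.122, 0, -0.1], [0, -0.657, -0.122, 0, -0.1], [0, -0.657, -0.122, 0, -0.1], [0, -0.657, -0.122, 0, -0.1], [0, 0, 0, 0, 0]]]}}

```text
time: 16.28
ee_pos: [0.5001, 0.1374, 0.1235]
tool_rot: [0.993, 2.98, -0.0]
force: [0.2, -1.8, 0.4]
grip_width: 0.0006
```

```bash
python3 br.py; python3 -c "
from h import *
cap('wrist','w11.png')"
```

```text
t 16.28 TCP breaker mm [-183.8   75. ] z 0.1235 yaw rel 0.8094 F [ 0.  -1.8] 0.4 M [ 0.07 -0.18 -0.02] w 0.0006
```

View pics/w11.png

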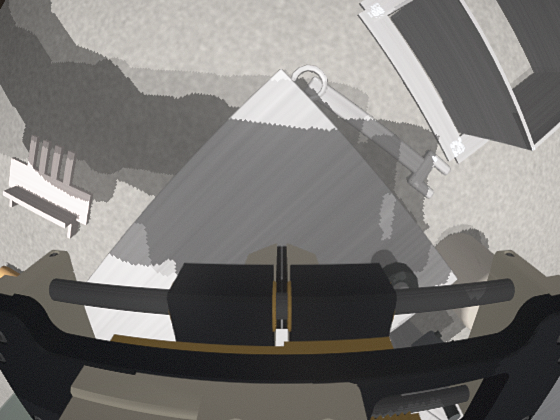

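{"name": "servo_tool", "arguments": {"deltas": [[[0, -0.657, -0.122, 0, -0.1], [0, -0.657, -0.122, 0, -0.1], [0, -0.657, -0.122, 0, -0.1], [0, -0.657, -0.122, 0, -0.1], [0, -0.657, -0.122, 0, -0.1], [0, -0.657, -0.122, 0, -0.1], [0, 0, 0, 0, 0]]]}}

```text
time: 16.92
ee_pos: [0.5331, 0.1166, 0.1233]
tool_rot: [-0.07, -3.14, -0.0]
force: [-0.2, 0.3, -0.9]
grip_width: 0.0005
```

```bash
python3 br.py; python3 -c "
from h import *
c=cap('scene','s12.png');im=cv2.imread('pics/s12.png')
cv2.imwrite('pics/s12b.png',cv2.resize(cv2.convertScaleAbs(im[210:380,250:410],alpha=1.3),None,fx=3.5,fy=3.5,interpolation=cv2.INTER_CUBIC))"
```

```text
t 16.92 TCP breaker mm [-153.5   50.5] z 0.1233 yaw rel 1.4085 F [-0.2  0.3] -0.9 M [ 0.12 -0.16  0.  ] w 0.0005
```

View pics/s12b.png

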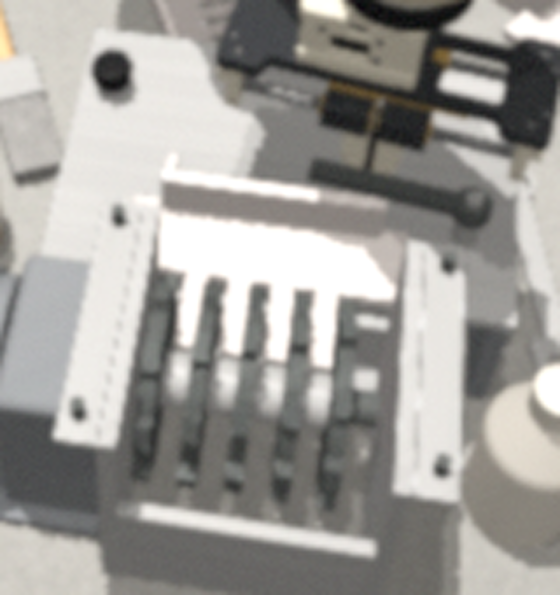

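{"name": "servo_tool", "arguments": {"deltas": [[[0, -0.52, -0.1, 0, -0.08], [0, -0.52, -0.1, 0, -0.08], [0, 0, 0, 0, 0]]]}}

```text
time: 17.22
ee_pos: [0.5423, 0.1154, 0.1233]
tool_rot: [0.181, -3.135, -0.0]
force: [-0.2, 0.0, 0.4]
grip_width: 0.0001
```

```bash
python3 br.py
```

```text
t 17.22 TCP breaker mm [-144.6   48.2] z 0.1233 yaw rel 1.5679 F [-0.2  0. ] 0.4 M [ 0.08 -0.09 -0.02] w 0.0001
```

{"name": "servo_tool", "arguments": {"deltas": [[[0, -0.15, 0, 0, 0], [0, 0, 0, 0, 0]]]}}

```text
time: 17.38
ee_pos: [0.5425, 0.1154, 0.1233]
tool_rot: [0.175, -3.134, 0.001]
force: [-5.3, -0.7, 1.8]
grip_width: 0.0007
```

```bash
python3 br.py
```

```text
t 17.38 TCP breaker mm [-144.3   48.2] z 0.1233 yaw rel 1.5643 F [-5.3 -0.1] 1.8 M [0.09 1.14 0.02] w 0.0007
```

The keeper is at its end stop: force rises to 5.3 N with no motion. I'll back off, raise and check.

{"name": "servo_tool", "arguments": {"deltas": [[[0, 0.5, 0, 0, 0], [0, 1.5, 0, 0, 0], [0, 1.5, 0, 0, 0], [0, 0, 0, -2.5, 0], [0, 0, 0, -3, 0], [0, 0, 0, -3, 0], [0, 2, 0, -3, 0], [0, 2, 0, -3, 0], [0, 3, 0, 0, 0], [0, 3, 0, 0, 0], [0, 0, 0, 0, 0], [0, 0, 0, 0, 0]]]}}

```text
time: 18.38
ee_pos: [0.4093, 0.0987, 0.2688]
tool_rot: [-0.177, 3.134, -0.006]
force: [0.3, -0.3, 0.8]
grip_width: 0.0005
```

{"name": "servo_tool", "arguments": {"deltas": [[[0, 3, 0, 0, 0], [0, 3, 0, 0, 0], [0, 2, 0, 0, 0], [0, 0, 0, 0, 0], [0, 0, 0, 0, 0], [0, 0, 0, 0, 0]]]}}

```text
time: 18.88
ee_pos: [0.3321, 0.0896, 0.2689]
tool_rot: [-0.18, 3.135, -0.0]
force: [0.1, -1.1, 0.9]
grip_width: 0.0006
```

```bash
python3 br.py; python3 -c "
from h import *
for n in('scene','top'):
  c=cap(n,n+'9.png')
im=cv2.imread('pics/scene9.png')
cv2.imwrite('pics/s13b.png',cv2.resize(cv2.convertScaleAbs(im[210:380,250:410],alpha=1.3),None,fx=3.5,fy=3.5,interpolation=cv2.INTER_CUBIC))"
```

```text
t 18.88 TCP breaker mm [-356.3   47.4] z 0.2689 yaw rel 1.5674 F [-0.1 -1.1] 0.9 M [ 0.05 -0.18  0.02] w 0.0006
```

View pics/s13b.png

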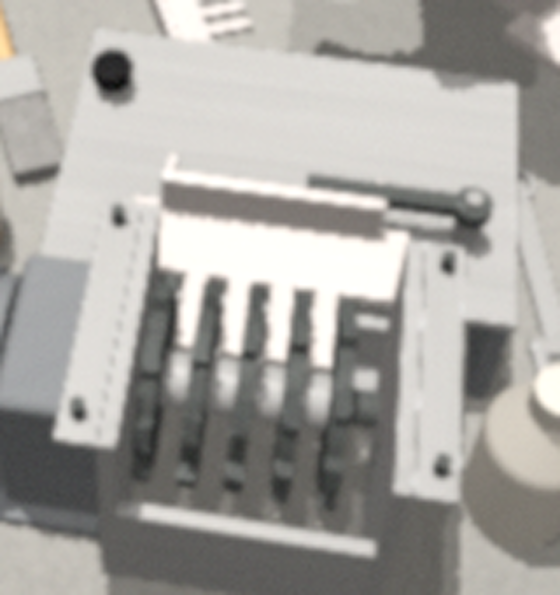

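View pics/top9.png

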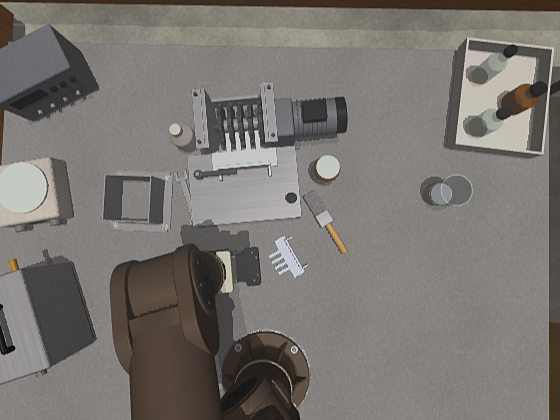

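The top view shows the comb home at (244,157) and the keeper at (215,172) lying parallel behind it, with the bystanders where they were. I'll check the numbers once.

```bash
python3 - <<'E'
from h import *
im=cv2.imread('pics/top9.png')
cv2.imwrite('pics/t9b.png',cv2.resize(im[130:200,180:300],None,fx=6.6,fy=6.6,interpolation=cv2.INTER_CUBIC))
E
```

```text
(no output)
```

View pics/t9b.png

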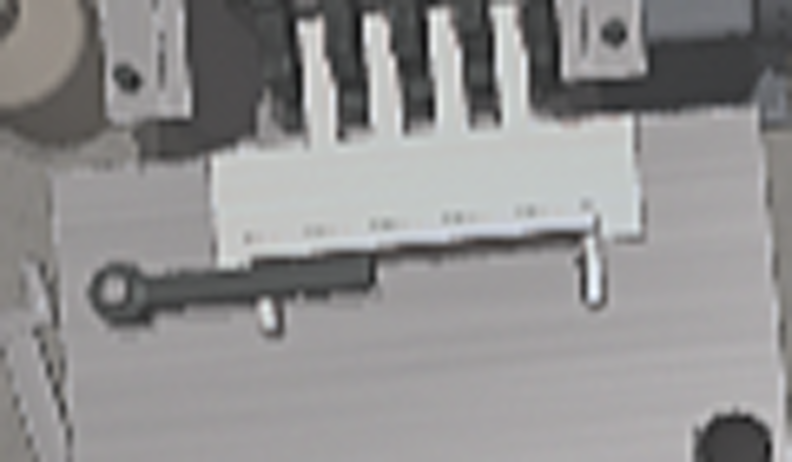

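```bash
python3 - <<'E'
from h import *
c=cap('top')
a=.118;C=np.array([[np.cos(a),-np.sin(a)],[np.sin(a),np.cos(a)]]);o=np.array([.6915,.0845])
f=lambda u,v,z:C.T@(onz(c,(180+(u+.5)/6.6-.5,130+(v+.5)/6.6-.5),z)[:2]-o)
A,B=f(212,153,.104),f(637,117,.104);print('front corners',A,B,'angle',np.arctan2(A[0]-B[0],A[1]-B[1]))
p,q=f(117,289,.135),f(375,272,.133);d=q-p;print(p,q,'keeper',.6+np.arctan2(-d[1],-d[0]))
print(env.read_state()['time'],env.finish_job())
E
```

```text
front corners [-0.07117808  0.07669939] [-0.07280937 -0.09479395] angle 0.009511979419004763
[-0.12760291  0.11215586] [-0.13005542  0.01162877] keeper 2.1464046127510272
the job is handed in; nothing more can be done
19.0333 None
```

I slid the middle-sized comb fully home with every tooth between two discs, swung the keeper shut behind it, and handed the job in at 19.0 s. No verdict is reported, so what follows is my own measurement.

**Comb:** I gripped it by the upstand, squared it to the breaker and lined it up with the disc gaps. The drag was under about 9 N. At the stops I pressed to about 14 N by the wrist sensor; the limit is 45 N.

**Last checks from the top camera:**

| Check | Measured | Required |
|---|---|---|
| Comb short of its stops | 1–3 mm (top camera); about 0 by feel | under 4 mm |
| Comb askew | about 0.01 rad | under 0.06 rad |
| Comb off centre | about −8 to −9 mm | within 13 mm |
| Keeper angle | about 2.15 rad | over 2.05 rad |

- **Keeper and arm:** the keeper stopped moving when the push on it reached about 5 N. The robot then backed well clear of everything.
- **Bystanders:** the ones in the final pictures look unmoved. I checked this by eye only.

**Disagreements:**
- **Comb to stops:** the camera and the feel differ by 1–3 mm, about the calibration error. The stop contact puts the comb fully home.
- **Rotor offset:** the views put the rotor anywhere from −6 to −11 mm. I settled that by the low force as the comb went in.
- **First wrist-camera fix:** it was about 10 mm off because the arm was still moving, so I retook it at rest.

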